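# Peel the top kit tray off a clinging nest by one corner and hold it out

## Task

The orange kit tray clings to the nest of grey trays under it: pinch it at one corner of its rim and raise that corner first, a good 3 cm, while the opposite corner is still down on the nest, so that it peels away and the grey trays stay where they are. Then hold it out for the saddler over the middle of the green cutting mat, level and open side up, a hand's breadth (about 10 cm) or more above the mat. Finish while holding it there, with nothing else pushed out of place.

Things in the scene. Friction and masses are not known exactly. Their poses are not given: they have to be found in the camera images.
- top_tray: Orange formed tray on top of the nest, 0.18 to 0.28 kg, 220 (its x) by 160 (its y) by 55 mm high, open upward, the four corners cut at 45 degrees (36 mm off each side). Origin: centre of its underside, z up. An upright rim band, 10 mm thick and 20 mm high, runs all round; its top is 55 mm above the origin. Its body tapers in below the band and sits down inside the uppermost grey tray, rim band on rim band.
- corner1 (a point): Middle of the top of the rim band at the cut corner at +x +y of top_tray (88.5, 58.5, 55 mm from its origin; axes as the tray's). The cut corner is a straight wall, 51 mm long outside, 43 mm inside, facing outward at 45 degrees in the tray's frame. Pinch it across its 10 mm: fingers more than 20 mm below its top would take the grey rim too; inside, a 4.5 mm ledge lies 17 mm below the top.
- corner2 (a point): The same at the cut corner at -x +y of top_tray, which faces outward at 135 degrees. Waxy rubber lugs in the corners of the grey tray below cling to the orange one, each with about 2 N, until that corner has risen 5 mm: a straight pull takes some 10 N at once, raising one corner while the tray pivots on the opposite one about half of that. The nest weighs 13 N and is easily dragged along.
- corner3 (a point): The same at the cut corner at -x -y of top_tray, facing outward at 225 degrees, diagonally opposite corner1 (212 mm apart).
- corner4 (a point): The same at the cut corner at +x -y of top_tray, facing outward at 315 degrees, diagonally opposite corner2. Tilting the tray 15 degrees about the opposite corner raises this corner by about 57 mm and does not jam it in the nest.
- nest: Six grey trays of the same shape and outline under the orange one, stuck together as one block of 1.3 kg, standing loose on the bench; they must stay there. Origin: centre of the underside on the bench, 120 mm below that of top_tray when it is seated; x and y along the 220 and 160 mm sides; top of its uppermost rim 155 mm, of the orange rim 175 mm above the bench.
- mat: Dark green cutting mat with a pale grid, 220 mm (its x) by 300 mm (its y), 3 mm thick, fixed flat on the bench. Origin: centre of its underside.
- awl: Bystander lying on the mat: awl with dark red handle, 142 mm long, 28 mm thick, along its x; origin at the mat's surface under it, 50 mm from the handle's end. Leave it alone.
- buckle_dish: Bystander on the mat: white dish of brass buckles, 84 mm across, 26 mm high; origin centre of the underside. Leave it alone.
- thread_spool: Bystander: cream thread spool standing on the bench, 54 mm across, 89 mm high; origin centre of the underside. Leave it alone.
- edge_paint: Bystander: small dark red bottle with black cap, 42 mm across, 78 mm high, on the bench; origin centre of the underside. Leave it alone.
- wax_puck: Bystander: yellow puck of beeswax, 52 mm across, 20 mm high, on the bench; origin centre of the underside. Leave it alone.
Mind the look-alikes: they are no part of the job. There is more than one size of the top_tray; the job needs the smaller.

How it is judged:
By the outcome, as a careful person would: the job done as asked, in the order asked, and still so for the second after the job is handed in, while the arm keeps its last pose, push and grip.
It also fails if it takes over 45 s, if anything falls off the work surface, if the arm or the gripper's body presses on something with over 40 N, if the wrist force passes 120 N, or if a joint passes its speed limit or range.

## Robot

A 6-joint arm with a two-finger parallel gripper is mounted at the origin on the work surface. World frame = base frame: x ahead of the robot, y to its left, z up, the work surface at z = 0. Lengths are in m, angles in rad, forces in N, time in s.
With the tool pointing down it reaches from about 0.25 to 0.725 m from the base axis. Payload 9.7 kg.
Tool frame: the origin (TCP) lies on the centre line of the jaws, within the pads' length; the fingertips stand 22 mm ahead of it and the grasp point (between the pads) lies 3 mm ahead of it; z points along the fingers, y is the line along which they close (so a half turn about z gives the same grasp; the last joint's range is limited). The gripper opens to 85 mm and grips with 20 to 120 N. Pads are 22 mm wide; open, the fingers measure 114 mm over their backs; the gripper's body (76 mm by 85 mm) begins 54 mm behind the grasp point. The pads swing forward as they close: fully open they stand 13 mm farther back than shut.
Start: joints at [1.175, 0.087, 0.176, 1.66, 0, 1.571], TCP at [0.212, 0.507, 0.253] pointing down, gripper open.
Joint ranges: [-3.13, 3.13], [-0.85, 1.81], [-1.15, 1.24], [-2.2, 2.28], [-1.44, 1.52], [-3.14, 3.14]. Speed limits (rad/s): [2.22, 2.22, 2.57, 3.14, 3.14, 3.14].

## Interface

Orientations are given as a unit quaternion [x, y, z, w].
In Python, from cell import robot, get_image gives the robot as it stands.
- The arm moves only by the tool apply_moves, never from a script. Its argument "deltas" is text: rows parted by semicolons, each of 7 numbers parted by spaces: the turn, a rotation vector about the tool's x, y, z in rad, then the shift along the tool's x, y, z in m, then the opening in per cent of the stroke, from 0 (shut) to 100 (fully open). In form: rx ry rz tx ty tz hand; .... A call has 1 to 20 rows; each row is the pose to reach, as a shift and turn from the pose commanded when the call began, along the tool's axes at that moment; what a row does not reach only later rows make up. A row lasts 1/10 s, in which the tool goes at most 50 mm and 8.59 degrees, less where a joint would pass 70% of its speed; a pose out of reach is approached as far as the arm can. A call with a gripper value outside its range is refused whole. The fingers move at their own pace and stop on an object; "force" is the grip in N (left out, the last holds). Time passes only in rows, so rows that repeat a pose let the fingers close. It gives the time, the measured TCP pose, the force, the opening and the grip force at its end, in the units of the state.
- robot.sense(): the state, without advancing time (a new reading comes with each control period).
- get_image(name): name is "scene" or "side" or "wrist"; returns a dict with "image" (480x640x3 uint8, blue, green, red), "range_z" (480x640 float32, m along the optical axis (not along the pixel's ray), 0 where there is no reading), "K" (3x3 intrinsics, pixels), "dist_coeffs" ([k1, k2, p1, p2, k3] as OpenCV has them; the pictures are not rectified), "camera_from_world" (4x4, takes a point from world to camera coordinates). Camera axes: x right, y up, looking along -z (the intrinsics and any distortion apply to the point x, -y, -z); pixel columns grow to the right and rows downward; lengths in m; the calibration is good to about 2 mm. A picture is of the moment at which its call begins.
- robot.hand_in(): hands the job in; it is judged then, once.
The state is a dict: "time_s": time; "joint_pos": joint angles; "joint_velocities": joint speeds; "joint_efforts": joint torques, N m; "tcp_pos": TCP position; "eef_rot": TCP orientation; "force": force on the tool from outside, world axes, zero at the start; "torque": the same for the moment, N m; "opening": opening from 0.0 (shut) to 1.0 (fully open); "grasp_force": force on a finger pad.
Only numpy, scipy, OpenCV 4.12 (cv2) and the standard library are available. Lean on these libraries where they do the work, as an engineer would, in place of code of your own. Each camera call takes 0.05 s, during which the arm holds its last target. There are 200 camera calls.

## Working session

There is one attempt and no reset: what is moved stays moved. The work goes in short steps, Python scripts to look and compute and a tool call to move; the robot and the scene stay as the last step left them, time stands still between calls to the robot, and variables do not carry over. Pictures are saved under pics/ and viewed, at most 10 in all, crops included, and the job is handed in when it is done.

Besides the shell and the picture viewer there is one more tool, called after "Emit:" by a JSON object that holds its "op" and its "data", one argument or row to a line. apply_moves: Moves the arm, as the interface text tells. Its arguments: {"type":"object","properties":{"deltas":{"type":"string"},"force":{"type":"number"}},"required":["deltas"]}

```bash
mkdir -p pics; ls
cat > h.py <<'E'
import numpy as np, cv2
from cell import robot, get_image
def world(d,u,v,z=None):
    """pixel -> world via range"""
    K=d["K"];p=cv2.undistortPoints(np.array([[[u,v]]],float),np.array(K),np.array(d["dist_coeffs"]))[0,0]
    T=np.linalg.inv(d["camera_from_world"])
    ray=np.array([p[0],-p[1],-1.])
    if z is None:
        r=np.array(d["range_z"])[int(v)-1:int(v)+2,int(u)-1:int(u)+2];s=np.median(r[r>0]) if (r>0).any() else 0
    else: s=(z-T[2,3])/(T[:3,:3]@ray)[2]
    return T[:3,:3]@(ray*s)+T[:3,3]
def cloud(d):
    K=d["K"];r=np.array(d["range_z"]);h,w=r.shape
    uv=np.stack(np.meshgrid(np.arange(w),np.arange(h)),-1).reshape(-1,1,2).astype(float)
    p=cv2.undistortPoints(uv,np.array(K),np.array(d["dist_coeffs"]))[:,0]
    T=np.linalg.inv(d["camera_from_world"]);s=r.reshape(-1,1)
    c=np.c_[p[:,:1]*s,-p[:,1:]*s,-s]
    return (c@T[:3,:3].T+T[:3,3]).reshape(h,w,3)
E
python3 - <<'E'
from h import *
for n in("scene","side"):
    d=get_image(n);cv2.imwrite(f"pics/{n}0.png",d["image"]);np.savez(n,**d)
print(robot.sense())
E
```

```text
pics
{'time_s': 0.1, 'joint_pos': array([ 1.17500430e+00,  8.74345813e-02,  1.75197292e-01,  1.65981458e+00,
       -2.35256331e-05,  1.57080575e+00]), 'joint_velocities': array([ 0.00040193, -0.00212078,  0.0030418 ,  0.00120672, -0.00057878,
        0.00108056]), 'joint_efforts': array([-2.29891191e-05, -5.21561158e+01,  4.65654194e+01,  1.60474225e-02,
       -4.78265960e-06, -1.10120817e-05]), 'tcp_pos': array([0.21197983, 0.50730469, 0.25262948]), 'eef_rot': array([ 1.96611424e-01,  9.80481287e-01, -6.17832696e-04, -1.11888153e-04]), 'force': array([-0.75578969,  0.41762866, -0.15110554]), 'torque': array([-0.00631904, -0.04206667,  0.03924259]), 'grasp_force': 0.0, 'opening': 0.9980125690983204}
```

View pics/scene0.png

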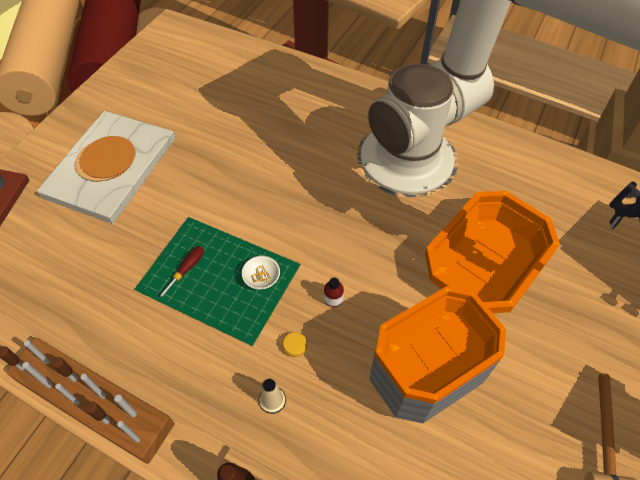

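View pics/side0.png

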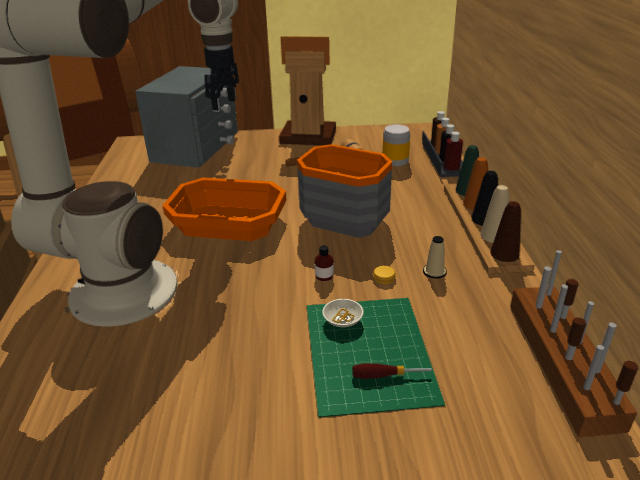

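The orange tray sits on the grey nest (scene ≈ (440,345), side ≈ (345,165)). The bigger look-alike stands on the bench at scene (490,245). The mat is at scene (217,280), with the awl and the dish on it. Next I measure positions.

Run:
```python
from h import *
for n in("scene","side"):
    d=dict(np.load(n+".npz"));c=cloud(d);im=d["image"].astype(int)
    o=(im[...,2]>150)&(im[...,0]<80)&(im[...,2]-im[...,1]>70)
    m=o&(c[...,2]>.169)&(c[...,2]<.181)&(d["range_z"]>0)
    P=c[m];P=P[(P[:,0]>.2)&(P[:,0]<.8)]
    r=cv2.minAreaRect(P[:,:2].astype(np.float32));print(n,len(P),r,P[:,2].mean()); print(cv2.boxPoints(r))
    g=(im[...,1]>im[...,2]+25)&(im[...,1]>im[...,0]+10)&(abs(c[...,2])<.02)
    Q=c[g];r=cv2.minAreaRect(Q[:,:2].astype(np.float32));print("mat",r,np.median(Q[:,:2],0))
d=dict(np.load("scene.npz"))
for nm,u,v in[("mat",188,217),("mat",300,264),("mat",252,345),("mat",135,290)]: print(nm,world(d,u,v,.003).round(3))
for nm,u,v in[("bottle",334,283),("spool",269,384),("puck",294,342),("dish",262,272),("awl",190,262),("bigtray rim",433,250),("",500,195),("",553,225),("",510,300)]: print(nm,world(d,u,v).round(3))
```

```text
scene 2166 ((0.5221039056777954, 0.2586480379104614), (0.16163071990013123, 0.22323313355445862), 59.434059143066406) 0.17423010906438327
[[0.38490006 0.24582276]
 [0.57711375 0.13230208]
 [0.6593077  0.27147332]
 [0.46709406 0.384994  ]]
mat ((0.5232784152030945, -0.23409327864646912), (0.2221328765153885, 0.30281680822372437), 2.053844928741455) [ 0.54093108 -0.23194606]
side 484 ((0.5192095637321472, 0.25650814175605774), (0.16672967374324799, 0.22210513055324554), 60.25978469848633) 0.17621508383934645
[[0.3814298  0.23921347]
 [0.57428    0.12903416]
 [0.65698934 0.27380282]
 [0.4641391  0.38398212]]
mat ((0.5208728909492493, -0.23482432961463928), (0.21950086951255798, 0.3033667206764221), 1.6668158769607544) [ 0.52686311 -0.26049506]
mat [ 0.421 -0.384  0.003]
mat [ 0.412 -0.086  0.003]
mat [ 0.628 -0.08   0.003]
mat [ 0.638 -0.375  0.003]
bottle [0.458 0.02  0.077]
spool [0.706 0.012 0.087]
puck [ 0.588 -0.004  0.019]
dish [ 0.47  -0.15   0.006]
awl [ 0.531 -0.296  0.025]
bigtray rim [0.285 0.169 0.071]
 [0.075 0.252 0.074]
 [0.035 0.394 0.   ]
 [0.327 0.353 0.073]
```

```bash
cat >> h.py <<'E'
from scipy.spatial.transform import Rotation as R
def delta(p,yang=None,Rt=None):
    """move (tool axes) to world p, tool down with tool y at yang deg"""
    s=robot.sense();R0=R.from_quat(s["eef_rot"])
    if Rt is None:
        a=np.radians(yang);y=np.array([np.cos(a),np.sin(a),0]);z=np.array([0,0,-1.])
        Rt=R.from_matrix(np.c_[np.cross(y,z),y,z])
    return (R0.inv()*Rt).as_rotvec().round(3),R0.inv().apply(np.array(p)-s["tcp_pos"]).round(4)
E
python3 -c "
from h import *
print(delta([.415,.253,.25],14.5))"
```

```text
(array([-0.001,  0.001,  0.922]), array([-0.2854, -0.1564,  0.0028]))
```

Emit:
{"op": "apply_moves", "data": {
  "deltas": "0 0 0.3 -0.095 -0.052 0 70; 0 0 0.6 -0.19 -0.104 0 50; 0 0 0.922 -0.285 -0.156 0.003 40; 0 0 0.922 -0.285 -0.156 0.003 40; 0 0 0.922 -0.285 -0.156 0.003 40; 0 0 0.922 -0.285 -0.156 0.003 40; 0 0 0.922 -0.285 -0.156 0.003 40; 0 0 0.922 -0.285 -0.156 0.003 40; 0 0 0.922 -0.285 -0.156 0.003 40; 0 0 0.922 -0.285 -0.156 0.003 40; 0 0 0.922 -0.285 -0.156 0.003 40; 0 0 0.922 -0.285 -0.156 0.003 40",
  "force": 20
}}

```text
time_s: 1.3
tcp_pos: [0.4144, 0.2544, 0.2503]
eef_rot: [0.612, 0.791, -0.0, -0.0]
force: [0.7, -1.2, -0.2]
opening: 0.404
grasp_force: 0.0
```

Run:
```python
from h import *
d=get_image("wrist");cv2.imwrite("pics/w1.png",d["image"]);np.savez("w1",**d)
s=robot.sense();print(s["joint_pos"],s["tcp_pos"],s["time_s"],s["opening"],s["force"])
```

```text
[ 5.50260138e-01 -6.63814315e-02  1.55475516e-02  1.65266123e+00
  1.30052871e-05  1.86659820e+00] [0.41448508 0.25427536 0.25031089] 1.35 0.4020840530228749 [ 0.26676483 -0.55102829 -0.20869465]
```

View pics/w1.png

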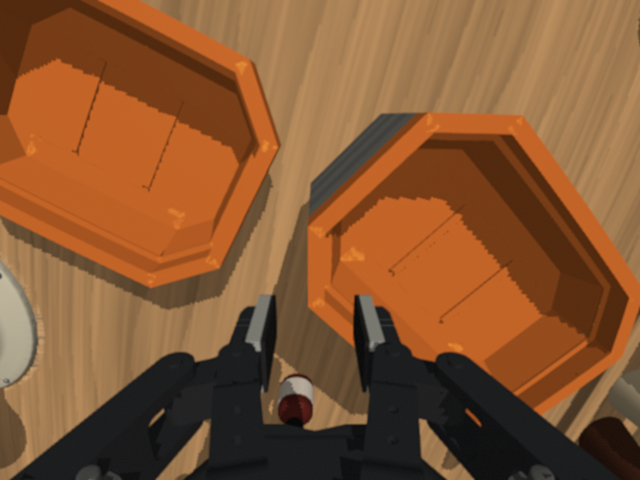

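The wrist view shows the near corner wall at about x 308–328, y 230–303. It runs perpendicular to the finger line, so the yaw is right. Now I locate it exactly.

Run:
```python
from h import *
d=dict(np.load("w1.npz"));c=cloud(d);im=d["image"].astype(int)
o=(im[...,2]>130)&(im[...,0]<90)&(im[...,2]-im[...,1]>60)
m=o&(c[...,2]>.169)&(c[...,2]<.181)
P=c[m];r=cv2.minAreaRect(P[:,:2].astype(np.float32));print(r,np.median(P[:,2]))
s=robot.sense();R0=R.from_quat(s["eef_rot"]);L=R0.inv().apply(P-s["tcp_pos"])
near=abs(L[:,1])<.05; Ln=L[near]
for y in np.arange(-.04,.04,.002):
    q=Ln[abs(Ln[:,1]-y)<.001]
    if len(q): print(round(y,3),len(q),q[:,0].min().round(3),q[:,0].max().round(3))
```

```text
((0.5228610038757324, 0.2569168210029602), (0.16104018688201904, 0.2218235731124878), 59.49504089355469) 0.1749154751471439
-0.004 80 -0.028 0.023
-0.002 344 -0.03 0.025
0.0 280 -0.032 0.027
0.002 331 -0.036 0.029
0.004 372 -0.036 0.031
0.006 302 -0.039 0.033
0.008 150 -0.041 0.035
0.01 172 -0.043 0.037
0.012 174 -0.045 0.039
0.014 166 -0.046 0.041
0.016 183 -0.049 0.043
0.018 178 -0.051 0.045
0.02 171 -0.052 0.047
0.022 168 -0.054 0.049
0.024 157 -0.057 0.051
0.026 103 -0.057 0.053
0.028 98 0.039 0.055
0.03 104 0.041 0.057
0.032 100 0.044 0.059
0.034 104 0.045 0.061
0.036 106 0.047 0.063
0.038 101 0.049 0.065
```

Emit:
{"op": "apply_moves", "data": {
  "deltas": "0 0 0 -0.0025 0.0013 0.02 35; 0 0 0 -0.0025 0.0013 0.04 35; 0 0 0 -0.0025 0.0013 0.055 35; 0 0 0 -0.0025 0.0013 0.062 35; 0 0 0 -0.0025 0.0013 0.066 35; 0 0 0 -0.0025 0.0013 0.066 35; 0 0 0 -0.0025 0.0013 0.066 35; 0 0 0 -0.0025 0.0013 0.066 25; 0 0 0 -0.0025 0.0013 0.066 20; 0 0 0 -0.0025 0.0013 0.066 20",
  "force": 20
}}

```text
time_s: 2.35
tcp_pos: [0.4169, 0.2516, 0.1846]
eef_rot: [0.612, 0.791, 0.0, 0.0]
force: [0.1, -0.3, -0.4]
opening: 0.2
grasp_force: 0.0
```

Run:
```python
from h import *
d=get_image("wrist");cv2.imwrite("pics/w2.png",d["image"][150:430,150:510].repeat(2,0).repeat(2,1));np.savez("w2",**d)
```

```text
(no output)
```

View pics/w2.png

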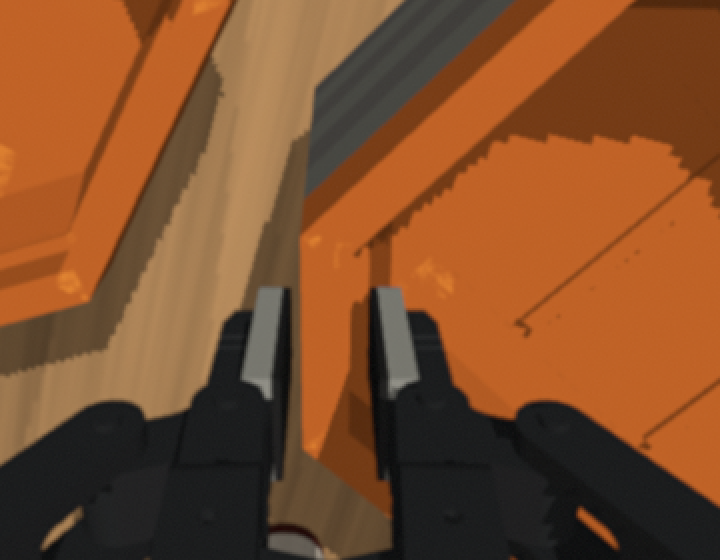

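The wall (x 302–350 in the crop) lies between the pads (290 and 372), within 1 mm of centre. I close gently with a slight correction.

Emit:
{"op": "apply_moves", "data": {
  "deltas": "0 0 0 0 -0.0007 0 16; 0 0 0 0 -0.0007 0 14; 0 0 0 0 -0.0007 0 12; 0 0 0 0 -0.0007 0 10; 0 0 0 0 -0.0007 0 8; 0 0 0 0 -0.0007 0 5; 0 0 0 0 -0.0007 0 0; 0 0 0 0 -0.0007 0 0; 0 0 0 0 -0.0007 0 0",
  "force": 20
}}

```text
time_s: 3.3
tcp_pos: [0.416, 0.2514, 0.1844]
eef_rot: [0.612, 0.791, -0.0, -0.0]
force: [-1.6, -0.6, 3.4]
opening: 0.109
grasp_force: 20.1
```

Emit:
{"op": "apply_moves", "data": {
  "deltas": "0 0 0 0 0 0 0; 0 0 0 0 0 0 0; 0 0 0 0 0 0 0; 0 0 0 0 0 0 0; 0.01 0 0 0 0.0003 -0.0021 0; 0.02 0 0 0 0.0006 -0.0043 0; 0.03 0 0 0 0.001 -0.0064 0; 0.04 0 0 0 0.0013 -0.0085 0; 0.05 0 0 0 0.0017 -0.0106 0; 0.06 0 0 0 0.0021 -0.0127 0; 0.07 0 0 0 0.0025 -0.0148 0; 0.08 0 0 0 0.003 -0.0169 0; 0.08 0 0 0 0.003 -0.0169 0; 0.08 0 0 0 0.003 -0.0169 0",
  "force": 110
}}

```text
time_s: 4.7
tcp_pos: [0.4188, 0.2521, 0.2012]
eef_rot: [0.612, 0.79, -0.032, -0.025]
force: [-3.7, -0.7, -0.2]
opening: 0.079
grasp_force: 108.7
```

Run:
```python
from h import *
d=get_image("side");np.savez("side1",**d);a=d["image"][130:260,260:420];b=np.load("side.npz")["image"][130:260,260:420]
cv2.imwrite("pics/s1.png",cv2.resize(np.vstack([b,a]),None,fx=2.3,fy=2.3,interpolation=cv2.INTER_CUBIC))
s=robot.sense();print(s["joint_pos"],s["force"],s["torque"])
```

```text
[ 0.53003859  0.0021542  -0.01521743  1.63074465  0.02187586  1.84695894] [-5.15783602 -0.43048486  0.27108091] [-0.04662109  0.84309796 -0.07256192]
```

View pics/s1.png

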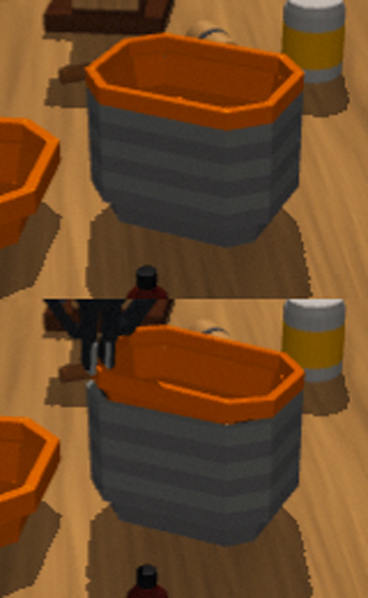

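The near corner has risen and the far one is still down; the nest has not moved. There is about 5 N of inward push, so I ease that off while tilting further.

Emit:
{"op": "apply_moves", "data": {
  "deltas": "0 0 0 0 -0.001 0 0; 0.01 0 0 0 -0.001 -0.0021 0; 0.02 0 0 0 -0.001 -0.0043 0; 0.03 0 0 0 -0.0008 -0.0064 0; 0.04 0 0 0 -0.0005 -0.0085 0; 0.04 0 0 0 -0.0005 -0.0085 0"
}}

```text
time_s: 5.35
tcp_pos: [0.4196, 0.2523, 0.2099]
eef_rot: [0.611, 0.789, -0.048, -0.037]
force: [-0.5, -0.5, -0.5]
opening: 0.081
grasp_force: 108.7
```

Emit:
{"op": "apply_moves", "data": {
  "deltas": "0.01 0 0 0 0.0002 -0.0021 0; 0.02 0 0 0 0.0005 -0.0043 0; 0.03 0 0 0 0.0008 -0.0064 0; 0.04 0 0 0 0.001 -0.0085 0; 0.05 0 0 0 0.0013 -0.0106 0; 0.06 0 0 0 0.0016 -0.0127 0; 0.07 0 0 0 0.002 -0.0148 0; 0.08 0 0 0 0.0024 -0.0169 0; 0.09 0 0 0 0.0028 -0.019 0; 0.1 0 0 0 0.0032 -0.0211 0; 0.1 0 0 0 0.0032 -0.0211 0"
}}

```text
time_s: 6.45
tcp_pos: [0.4248, 0.2537, 0.2303]
eef_rot: [0.609, 0.786, -0.087, -0.067]
force: [-0.2, 0.1, -1.3]
opening: 0.076
grasp_force: 108.7
```

Run:
```python
from h import *
d=get_image("side");np.savez("side2",**d);a=d["image"][130:260,260:420]
e=get_image("scene");np.savez("scene2",**e);b=e["image"][260:430,350:530]
cv2.imwrite("pics/s2.png",np.hstack([cv2.resize(a,(390,317)),cv2.resize(b,(336,317))]))
s=robot.sense();print(s["joint_pos"],s["force"],s["torque"],s["tcp_pos"])
```

```text
[0.50893002 0.15098786 0.18270756 1.81587427 0.05527787 1.8209077 ] [ 1.1125389   0.70689106 -1.38346802] [ 0.11399515 -0.29489625 -0.04118131] [0.42468515 0.25359457 0.23018377]
```

View pics/s2.png

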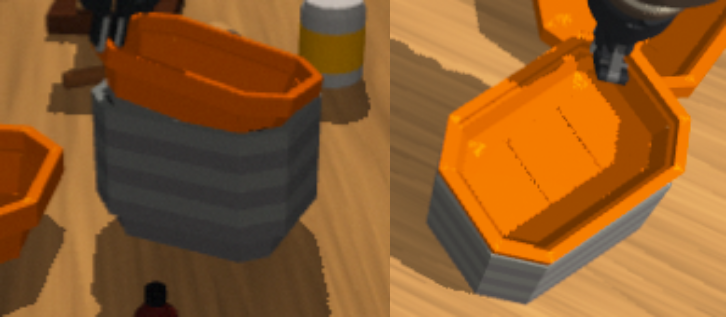

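The near corner is up about 4.5 cm while the far corner still rests on the nest. Now I lift straight up.

Emit:
{"op": "apply_moves", "data": {
  "deltas": "0 0 0 0 -0.0004 -0.002 0; 0 0 0 0 -0.0009 -0.004 0; 0 0 0 0 -0.0013 -0.006 0; 0 0 0 0 -0.0017 -0.008 0; 0 0 0 0 -0.0022 -0.01 0; 0 0 0 0 -0.0033 -0.015 0; 0 0 0 0 -0.0044 -0.02 0; 0 0 0 0 -0.0065 -0.029 0; 0 0 0 0 -0.0087 -0.039 0; 0 0 0 0 -0.0109 -0.049 0; 0 0 0 0 -0.0131 -0.059 0; 0 0 0 0 -0.0153 -0.069 0; 0 0 0 0 -0.0175 -0.078 0; 0 0 0 0 -0.0196 -0.088 0; 0 0 0 0 -0.0196 -0.088 0"
}}

```text
time_s: 8.05
tcp_pos: [0.425, 0.2537, 0.3219]
eef_rot: [0.609, 0.786, -0.086, -0.067]
force: [0.6, -0.0, -1.5]
opening: 0.081
grasp_force: 108.5
```

Run:
```python
from h import *
d=get_image("side");np.savez("side3",**d)
e=get_image("scene");np.savez("scene3",**e)
cv2.imwrite("pics/s3.png",np.hstack([cv2.resize(d["image"],None,fx=.6,fy=.6),cv2.resize(e["image"],None,fx=.6,fy=.6)]))
s=robot.sense();print(s["joint_pos"],s["force"],s["torque"],s["tcp_pos"],s["eef_rot"])
```

```text
[0.50891099 0.19519934 0.4102503  1.99869712 0.05529853 1.82082901] [ 0.82945521 -0.06211003 -1.97107064] [ 0.07474125 -0.05745038 -0.00742372] [0.42490425 0.25371225 0.32038536] [ 0.60856409  0.78588749 -0.08670003 -0.06718415]
```

View pics/s3.png

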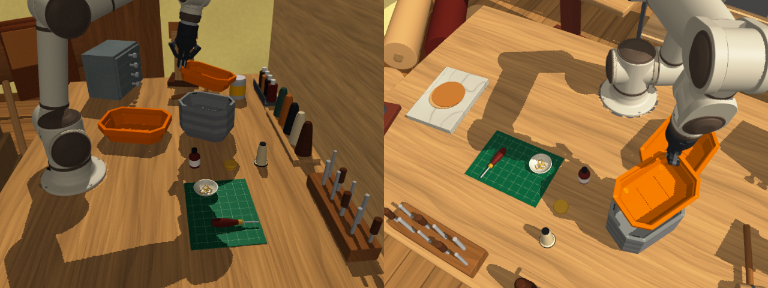

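The tray is clear of the nest, and the nest and bystanders are in place. I measure the tray's actual tilt and the nest's shift.

```bash
cat >> h.py <<'E'
def tray(d,zmin=.19):
    """rim plane of held tray: normal and rim centre, from the rim outline"""
    c=cloud(d);im=d["image"].astype(int)
    o=((im[...,2]>110)&(im[...,0]<90)&(im[...,2]-im[...,1]>50)&(c[...,2]>zmin)&(d["range_z"]>0)).astype(np.uint8)
    n,l,st,_=cv2.connectedComponentsWithStats(o);k=1+st[1:,4].argmax()
    P=c[l==k]
    # floor plane by RANSAC: largest plane (bottom, parallel to rim)
    rng=np.random.default_rng(0);best=0
    for _ in range(500):
        a,b,e=P[rng.choice(len(P),3,0)];N=np.cross(b-a,e-a);q=np.linalg.norm(N)
        if q<1e-5: continue
        N/=q
        if abs(N[2])<.85: continue
        m=abs((P-a)@N)<.002
        if m.sum()>best: best=m.sum();M=m
    Q=P[M];cen=Q.mean(0);N=np.linalg.svd(Q-cen,full_matrices=False)[2][2];N*=np.sign(N[2])
    h=(P-cen)@N;
    top=P[h>np.percentile(h,99.5)-.006]
    return N,cen,best,len(P),np.percentile(h,99.5),top,P
E
python3 - <<'E'
from h import *
d=dict(np.load("scene3.npz"));N,cen,b,n,ht,top,P=tray(d);print(N,cen,b,n,ht)
s=robot.sense();R0=R.from_quat(s["eef_rot"]);print("tray normal in tool",R0.inv().apply(N),"bottom z",P[:,2].min())
# nest now: rim top
c=cloud(d);im=d["image"].astype(int)
g=(abs(im[...,2]-im[...,0])<40)&(c[...,2]>.145)&(c[...,2]<.165)&(abs(c[...,0]-.52)<.15)&(abs(c[...,1]-.26)<.15)
print(g.sum(),cv2.minAreaRect(c[g][:,:2].astype(np.float32)))
E
```

```text
[0.21533216 0.0502252  0.97524842] [0.51725996 0.25870141 0.23508138] 5043 12547 0.055738791004148594
tray normal in tool [-0.00519331  0.00308279 -0.99998176] bottom z 0.21309316397664024
1331 ((0.5702954530715942, 0.27338048815727234), (0.12007986754179001, 0.21998605132102966), 18.10521697998047)
```

```bash
python3 -c "
from h import *
print(delta([.420,.2535,.325],14.5))"
```

```text
(array([-0.22, -0.  , -0.  ]), array([ 0.001 , -0.0057, -0.0035]))
```

Emit:
{"op": "apply_moves", "data": {
  "deltas": "-0.02 0 0 0 -0.0005 -0.0005 0; -0.05 0 0 0 -0.001 -0.001 0; -0.09 0 0 0 -0.002 -0.002 0; -0.13 0 0 0 -0.004 -0.003 0; -0.17 0 0 0 -0.005 -0.0035 0; -0.2 0 0 0 -0.0055 -0.0035 0; -0.22 0 0 0 -0.0057 -0.0035 0; -0.22 0 0 0 -0.0057 -0.0035 0; -0.22 0 0 0 -0.0057 -0.0035 0"
}}

```text
time_s: 9.05
tcp_pos: [0.42, 0.2524, 0.325]
eef_rot: [0.612, 0.791, -0.0, -0.0]
force: [-0.3, 0.0, -2.5]
opening: 0.077
grasp_force: 108.5
```

```bash
python3 -c "
from h import *
d=get_image('scene');N,cen,b,n,ht,top,P=tray(d);print(N,cen,b,n,ht,P[:,2].min())
r=cv2.minAreaRect(top[:,:2].astype(np.float32));print(r)
print(robot.sense()['tcp_pos'],delta([.45,-.155,.3],-36.1))"
```

```text
[0.01632113 0.00238016 0.99986397] [0.52355602 0.2602494  0.26095111] 5291 12769 0.055003230859123994 0.2554130930631594
((0.5261868238449097, 0.259929358959198), (0.16055148839950562, 0.22172993421554565), 59.06671905517578)
[0.42013934 0.2524458  0.32485265] (array([-0.001,  0.   ,  0.883]), array([-0.4019, -0.0731,  0.0249]))
```

Emit:
{"op": "apply_moves", "data": {
  "deltas": "0 0 0.015 -0.007 -0.001 0 0; 0 0 0.05 -0.023 -0.004 0 0; 0 0 0.11 -0.05 -0.009 0 0; 0 0 0.18 -0.082 -0.015 0 0; 0 0 0.25 -0.114 -0.021 0 0; 0 0 0.32 -0.146 -0.026 0 0; 0 0 0.39 -0.178 -0.032 0 0; 0 0 0.46 -0.209 -0.038 0.003 0; 0 0 0.53 -0.241 -0.044 0.006 0; 0 0 0.6 -0.273 -0.05 0.01 0; 0 0 0.67 -0.305 -0.055 0.014 0; 0 0 0.74 -0.337 -0.061 0.018 0; 0 0 0.8 -0.364 -0.066 0.021 0; 0 0 0.85 -0.387 -0.07 0.023 0; 0 0 0.875 -0.398 -0.072 0.025 0; 0 0 0.883 -0.402 -0.073 0.025 0; 0 0 0.883 -0.402 -0.073 0.025 0; 0 0 0.883 -0.402 -0.073 0.025 0; 0 0 0.883 -0.402 -0.073 0.025 0"
}}

```text
time_s: 11.0
tcp_pos: [0.4501, -0.1543, 0.3004]
eef_rot: [0.891, 0.454, 0.0, 0.0]
force: [-0.2, -0.4, -2.5]
opening: 0.077
grasp_force: 108.5
```

```bash
python3 -c "
from h import *
d=get_image('scene');N,cen,b,n,ht,top,P=tray(d);print(N,cen,b,n,ht,P[:,2].min())
r=cv2.minAreaRect(top[:,:2].astype(np.float32));print(r)
s=robot.sense();e=np.array([.5221,-.2345])-r[0]
print(e,delta([*(s['tcp_pos'][:2]+e),.235],-36.1))"
```

```text
[ 0.0030023  -0.00577927  0.99997879] [ 0.51636032 -0.23787052  0.23524569] 2779 8365 0.05546637094448442 0.22950033990340102
((0.5236084461212158, -0.2306719273328781), (0.16401953995227814, 0.22182947397232056), 8.671948432922363)
[-0.00150845 -0.00382807] (array([ 0.   , -0.   ,  0.002]), array([-0.004 ,  0.001 ,  0.0653]))
```

Emit:
{"op": "apply_moves", "data": {
  "deltas": "0 0 0 -0.001 0 0.005 0; 0 0 0 -0.002 0 0.015 0; 0 0 0 -0.003 0.001 0.028 0; 0 0 0 -0.004 0.001 0.042 0; 0 0 0 -0.004 0.001 0.053 0; 0 0 0 -0.004 0.001 0.06 0; 0 0 0 -0.004 0.001 0.064 0; 0 0 0 -0.004 0.001 0.065 0; 0 0 0 -0.004 0.001 0.065 0; 0 0 0 -0.004 0.001 0.065 0; 0 0 0 -0.004 0.001 0.065 0"
}}

```text
time_s: 12.15
tcp_pos: [0.4487, -0.1589, 0.2355]
eef_rot: [0.891, 0.453, 0.0, 0.0]
force: [0.3, -0.9, -1.8]
opening: 0.079
grasp_force: 108.5
```

Run:
```python
from h import *
d=get_image('scene');N,cen,b,n,ht,top,P=tray(d,.15);print(N,cen)
print(cv2.minAreaRect(top[:,:2].astype(np.float32)))
# nest rim outline now
c=cloud(d);g=(c[...,2]>.148)&(c[...,2]<.162)&(abs(c[...,0]-.52)<.16)&(abs(c[...,1]-.26)<.16)
print("nest",g.sum(),cv2.minAreaRect(c[g][:,:2].astype(np.float32)))
e=get_image("side")
cv2.imwrite("pics/s4.png",np.hstack([cv2.resize(e["image"],None,fx=.6,fy=.6),cv2.resize(d["image"],None,fx=.6,fy=.6)]))
```

```text
[-9.62493598e-04 -1.87704070e-02  9.99823357e-01] [ 0.51552992 -0.23911182  0.17035398]
((0.5222907662391663, -0.23558974266052246), (0.16354618966579437, 0.22278155386447906), 8.761886596679688)
nest 2334 ((0.5222735404968262, 0.2582336962223053), (0.16285690665245056, 0.2225455939769745), 59.930442810058594)
```

View pics/s4.png

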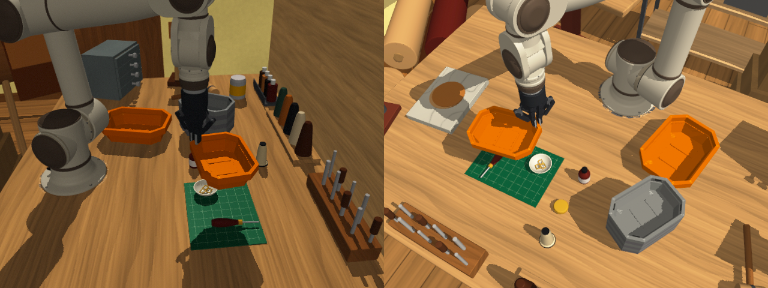

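The tray is held level (about 1°), centred over the mat within 2 mm, and about 16 cm above it. The nest and bystanders have not moved.

```bash
python3 -c "
from cell import robot
print(robot.hand_in())"
```

```text
the job is handed in; nothing more can be done
None
```

The job is handed in: I peeled the orange tray off the nest from one corner, raising it about 4.5 cm while the opposite corner stayed down, and now hold it level and open side up about 16 cm above the middle of the mat; the nest measured unmoved and nothing else looked disturbed in the last images.

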